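# Stow the dolly block in the paddle-latched tool case

## Task

Put the dolly block away in the steel tool case: first take it off the shut lid and set it down on the bench, then lift the paddle latch and swing the lid right back until it rests open on its stop, and lay the block flat on the floor inside the case without dropping it. Leave the lid open, and leave the oil can, the tin and the tape roll where they are.

Things in the scene. Friction and masses are not known exactly. Their poses are not given: they have to be found in the camera images.
- tool_case: Grey steel case fixed to the bench: 160 (its x) x 220 (y) x 100 mm high without lid, walls 4, floor 5 mm, empty; a keeper bar at the inner top of the front wall reaches 8 mm inward. Origin: centre of its underside. Its -x side is the front, with the paddle; the lid is hinged on the back (+x) rim. Place and yaw (0.85 to 1.45: front turned to the robot's right) vary.
- case_floor (a point): Centre of the inside floor of the case, 5 mm above the bench; axes as the case.
- lid_hinge (a point): Middle of the lid's hinge line, on the back rim of the case (x = +80 mm, z = 100 mm in the case's frame); the hinge line runs along the case's y.
- case_lid (a joint): Angle of the grey lid, rad: 0 shut, grows as its front swings up and back; stop at 1.92, past upright. 0.35 kg, almost no friction: it balances upright, at about 1.57: below it falls shut, above it falls back on the stop. 8 mm thick, top 108 mm above the bench when shut; reaches 166 mm forward of the hinge line. A hidden pawl holds it shut until the paddle is lifted.
- paddle (a joint): Angle of the paddle relative to the lid, rad: 0 flat along the lid, stop at 0.55; its front end lifts. A light spring returns it (under 1 N at the front end). The pawl is clear of its keeper above about 0.3; lifting on at the stop raises the lid. The paddle is a steel plate 44 mm wide, 5 mm thick, 75 mm long from pivot to rolled front edge.
- paddle_pivot (a point): Middle of the paddle's pivot on the lid, parallel to the hinge: 118 mm forward of the hinge line and 16 mm above the rim when the lid is shut. Moves with the lid.
- paddle_lip (a point): Centre of the paddle's rolled front edge (a rod 9 mm thick, 44 mm long, along the case's y), 75 mm forward of the pivot and 3 mm lower when flat, 113 mm above the bench. It stands 27 mm out in front of the lid with nothing beneath, so a finger can hook under it from the front, or it can be pinched across its 44 mm width. Moves with paddle and lid.
- dolly_block: Grey forged dolly block (a smooth steel lump), 56 (its x) x 90 (its y) x 30 mm high, 0.6 to 0.85 kg. Origin: centre of its underside. At the start it lies flat on the shut lid, behind the paddle, at varying place and yaw.
- bench_corner (a point): Front left corner of the bench top, at its surface; the top runs straight back from it, and straight to the right past the reach of the arm.
- plate_corner (a point): Top of the near left corner of the big dark surface plate on the right of the bench, 100 mm high; its faces run straight back and straight to the right from here. At the left, behind the place where the small things stand, is the vice, 240 mm high.
- oil_spray: Upright dark spray can of oil, diameter 53 mm, 195 mm high. Origin: centre of its underside. A bystander near the case.
- paste_tin: Yellow-banded tin with a white lid, diameter 66 mm, 56 mm high, standing upright. Origin: centre of its underside. A bystander near the case.
- masking_tape: Roll of buff masking tape lying flat, diameter 76 mm, 24 mm high. Origin: centre of its underside. A bystander near the case.
There are look-alikes about, which are no part of the job. There is more than one size of the dolly_block; the job needs the larger.

How it is judged:
On the way, in this order (a step that is already met when the one before it is completed fails the run):
1. the block has been taken off the lid and stands on the bench, let go, with the lid still shut (height (world z) of dolly_block below 0.02 m and value of joint case_lid below 0.05 rad and contact force between dolly_block and the fingers below 0.1 N and linear speed of dolly_block below 0.05 m/s), for 0.1 s.
2. the paddle has been lifted (value of joint paddle above 0.2 rad), for 0.02 s.
3. the lid has been swung right back (value of joint case_lid above 1.75 rad), for 0.1 s.
At the end, for the whole second after the job is handed in: the lid rests open on its stop (more than 1.75 rad) and the block lies still and flat (within 0.12 rad) on the floor inside the case (its underside within 8 mm of the floor) (value of joint case_lid above 1.75 rad and x of dolly_block in the frame of case_floor between -0.07 and 0.07 m and y of dolly_block in the frame of case_floor between -0.1 and 0.1 m and z of dolly_block in the frame of case_floor below 0.008 m and angle between dolly_block's own z axis and vertical below 0.12 rad and linear speed of dolly_block below 0.02 m/s); the robot touches nothing.
It fails at once if the oil can is shoved more than 30 mm from its place or knocked over (distance of oil_spray from where it was at the start of the episode above 0.03 m or angle between oil_spray's own z axis and vertical above 0.3 rad).
It fails at once if the tin is shoved more than 30 mm from its place or knocked over (distance of paste_tin from where it was at the start of the episode above 0.03 m or angle between paste_tin's own z axis and vertical above 0.3 rad).
It fails at once if the tape roll is shoved more than 30 mm from its place or knocked over (distance of masking_tape from where it was at the start of the episode above 0.03 m or angle between masking_tape's own z axis and vertical above 0.3 rad).
It fails at once if the block is dropped: let go so that it falls freely by more than about 20 mm (faster than 0.6 m/s with no finger on it) (linear speed of dolly_block above 0.6 m/s and contact force between dolly_block and the fingers below 0.1 N).
It also fails if it takes over 70 s, if anything falls off the work surface, if the arm or the gripper's body presses on something with over 40 N, if the wrist force passes 120 N, or if a joint passes its speed limit or range.

## Robot

A 6-joint arm with a two-finger parallel gripper is mounted at the origin on a cart in front of the work surface, level with it; the furniture and walls round the work are solid. World frame = base frame: x ahead of the robot, y to its left, z up, the work surface at z = 0. Lengths are in m, angles in rad, forces in N, time in s.
With the tool pointing down it reaches from about 0.35 to 0.975 m from the base axis. Payload 7.1 kg.
Tool frame: the origin (TCP) lies midway between the tips of the shut fingers; the grasp point (between the pads) lies 19 mm behind it; x points along the fingers, z is the direction in which the jaws open and shut, and the axes are right-handed (so a half turn about x gives the same grasp; the last joint's range is limited). The gripper opens to 88 mm and grips with 3 to 60 N. Pads are 20 mm wide; open, the fingers measure 115 mm over their backs; the gripper's body (75 mm by 178 mm) begins 61 mm behind the grasp point.
Start: joints at [-1.286, 0.423, 1.63, -0, 1.089, -0.019], TCP at [0.187, -0.596, 0.223] pointing down, gripper open.
Joint ranges: [-3, 3], [-0.9, 2.11], [0.09, 2.58], [-1.31, 4.45], [0.11, 2.69], [-2.54, 2.54]. Speed limits (rad/s): [2.39, 2.39, 3.01, 3.14, 3.14, 3.14].

## Interface

Orientations are given as a 3x3 rotation matrix whose columns are the frame's x, y, z axes.
In Python, from workcell import * gives the robot as it stands.
- The arm moves only by the tool apply_moves, never from a script. Its argument "increments" is a list of rows, each a list of 7 numbers: the opening in per cent of the stroke, from 0 (shut) to 100 (fully open), then the shift along the world's x, y, z in m, then the turn, a rotation vector about the world's x, y, z in degrees. In form: [[fingers, x, y, z, ax, ay, az], ...]. A call has 1 to 20 rows; each row shifts and turns the commanded pose from where the row before left it; what a row does not reach is not made up. A row lasts 1/12 s, in which the tool goes at most 41.7 mm and 7.16 degrees, less where a joint would pass 70% of its speed; a pose out of reach is approached as far as the arm can. A call is refused whole if a number of a shift passes 0.0417 or a number of a turn 7.16, either way. A call with a gripper value outside its range is refused whole. The fingers move at their own pace and stop on an object; "grip_force" is the grip in N (left out, the last holds). Time passes only in rows, so rows that do not move let the fingers close. It gives the time, the measured TCP pose, the force and the opening at its end, in the units of the state.
- state(): the state, without advancing time (a new reading comes with each control period).
- get_image(name): name is "scene" or "top"; returns a dict with "pixels" (400x640x3 uint8, red, green, blue), "intrinsics" (3x3 intrinsics, pixels), "camera_from_world" (4x4, takes a point from world to camera coordinates). Camera axes: x right, y down, z forward; pixel columns grow to the right and rows downward; lengths in m; the calibration is good to about 2 mm. A picture is of the moment at which its call begins. There is no depth.
- job_done(): hands the job in, once; it reports no verdict.
The state is a dict: "time": time; "joint_pos": joint angles; "dq": joint speeds; "effort": joint torques, N m; "tool_pos": TCP position; "tool_rot": TCP orientation; "contact_force": force on the tool from outside, world axes, zero at the start; "torque": the same for the moment, N m; "grip_width": opening from 0.0 (shut) to 1.0 (fully open).
Only numpy, scipy, OpenCV 4.12 (cv2) and the standard library are available. Lean on these libraries where they do the work, as an engineer would, in place of code of your own. Each camera call takes 0.05 s, during which the arm holds its last target.

## Working session

There is one attempt and no reset: what is moved stays moved. The work goes in short steps, Python scripts to look and compute and a tool call to move; the robot and the scene stay as the last step left them, time stands still between calls to the robot, and variables do not carry over. Pictures are saved under pics/ and viewed, and the job is handed in when it is done.

Besides the shell and the picture viewer there is one more tool, called as name(argument=value, ...), one argument or row to a line, values as JSON. apply_moves: Moves the arm, as the interface text tells. Its arguments: {"type":"object","properties":{"increments":{"type":"array","items":{"type":"array","items":{"type":"number"}}},"grip_force":{"type":"number"}},"required":["increments"]}

```bash
ls; mkdir -p pics; python3 - <<'E'
from workcell import *
import cv2
s=state()
for k in s: print(k,s[k])
for n in("scene","top"):
    d=get_image(n); cv2.imwrite(f"pics/{n}0.png",cv2.cvtColor(d["pixels"],cv2.COLOR_RGB2BGR)); print(d["intrinsics"],d["camera_from_world"])
E
```

```text
pics
time 0.0
joint_pos [-1.28599129e+00  4.23848305e-01  1.63067044e+00 -1.48751725e-05
  1.08858960e+00 -1.89827305e-02]
dq [ 3.05518249e-04 -7.56429866e-06 -1.49972117e-04  1.38960204e-03
 -1.39373767e-03  7.81924337e-04]
effort [-1.36541836e-03 -5.44625688e+01 -2.73658347e+01  6.40685298e-02
  2.26576289e-02 -7.03683486e-05]
tool_pos [ 0.18683812 -0.59584827  0.22190472]
tool_rot [[-4.38511632e-04  9.54208214e-01  2.99142929e-01]
 [ 1.45092826e-03  2.99143250e-01 -9.54207111e-01]
 [-9.99998851e-01  1.56040107e-05 -1.51566546e-03]]
contact_force [ 0.55695582 -0.67831894 -0.52712941]
torque [ 0.09326828 -0.03375401  0.0141923 ]
grip_width 0.9989706324555365
[[394.4992604    0.         320.11632413]
 [  0.         394.4992604  199.13156913]
 [  0.           0.           1.        ]] [[-8.85618486e-01 -4.64412486e-01  9.69736864e-04  4.43211774e-01]
 [-2.14644824e-01  4.07466758e-01 -8.87636435e-01  1.95668905e-01]
 [ 4.11834308e-01 -7.86315385e-01 -4.60543829e-01  1.03108448e+00]
 [ 0.00000000e+00  0.00000000e+00  0.00000000e+00  1.00000000e+00]]
[[482.6698823    0.         323.46851081]
 [  0.         482.6698823  197.79616892]
 [  0.           0.           1.        ]] [[ 0.01048118 -0.99988252 -0.01118473 -0.01740482]
 [-0.9916109  -0.00895205 -0.12894838  0.51491515]
 [ 0.1288331   0.01244243 -0.99158823  1.69211404]
 [ 0.          0.          0.          1.        ]]
```

View pics/scene0.png

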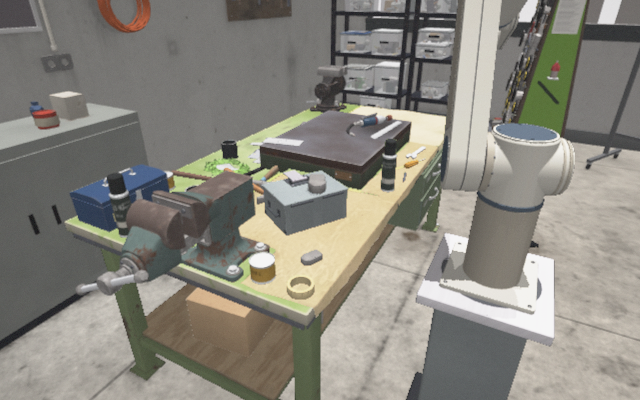

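View pics/top0.png

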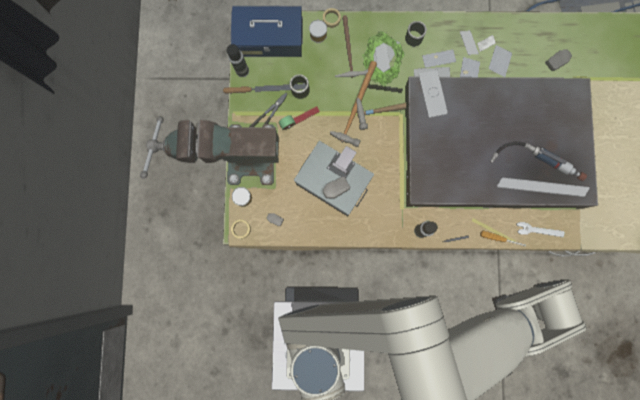

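```bash
python3 - <<'E'
import cv2
a=cv2.imread("pics/top0.png")[110:250,220:440]; cv2.imwrite("pics/topc.png",cv2.resize(a,None,fx=3.6,fy=3.6,interpolation=cv2.INTER_CUBIC))
a=cv2.imread("pics/scene0.png")[150:310,220:420]; cv2.imwrite("pics/scc.png",cv2.resize(a,None,fx=3.7,fy=3.7,interpolation=cv2.INTER_CUBIC))
E
```

```text
(no output)
```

View pics/topc.png

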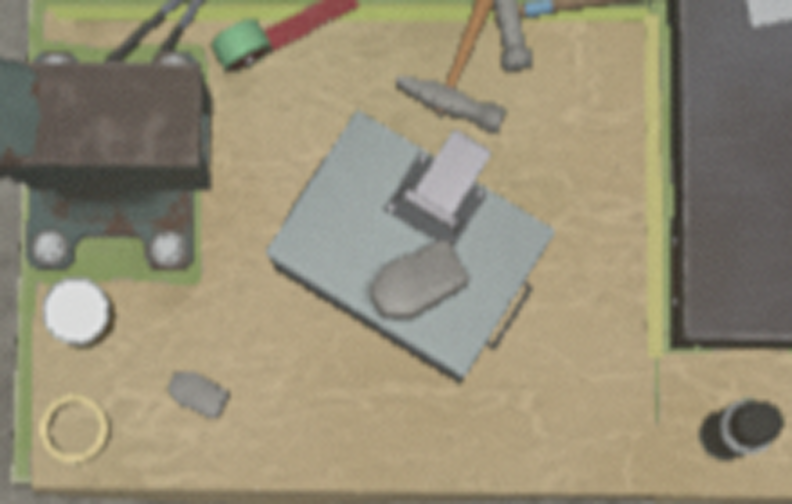

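View pics/scc.png

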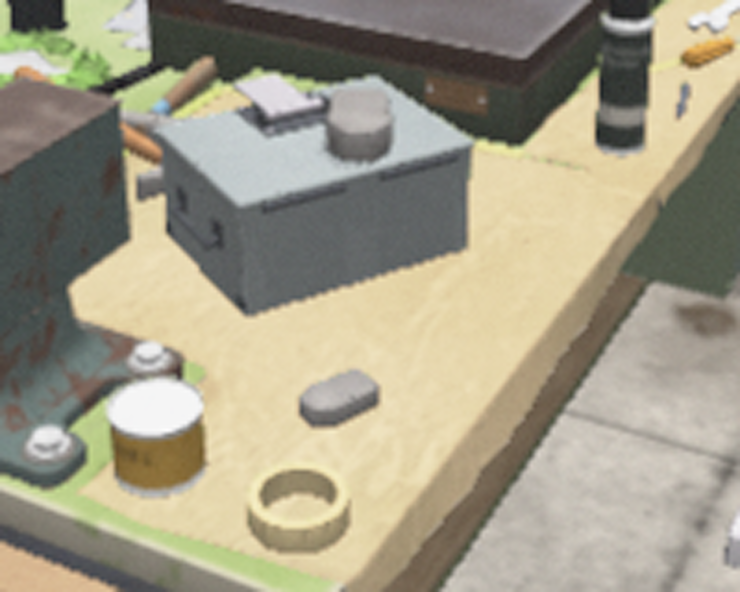

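```bash
cat > h.py <<'E'
import numpy as np, cv2, json
K={"scene":np.array([[394.4992604,0,320.11632413],[0,394.4992604,199.13156913],[0,0,1]]),"top":np.array([[482.6698823,0,323.46851081],[0,482.6698823,197.79616892],[0,0,1]])}
T={"scene":np.array([[-8.85618486e-01,-4.64412486e-01,9.69736864e-04,4.43211774e-01],[-2.14644824e-01,4.07466758e-01,-8.87636435e-01,1.95668905e-01],[4.11834308e-01,-7.86315385e-01,-4.60543829e-01,1.03108448e+00]]),"top":np.array([[0.01048118,-0.99988252,-0.01118473,-0.01740482],[-0.9916109,-0.00895205,-0.12894838,0.51491515],[0.1288331,0.01244243,-0.99158823,1.69211404]])}
def proj(c,P):
    P=np.atleast_2d(P); q=(T[c][:,:3]@P.T).T+T[c][:,3]; q=q@K[c].T; return q[:,:2]/q[:,2:]
def ray(c,uv,z):
    R,t=T[c][:,:3],T[c][:,3]; o=-R.T@t; d=R.T@np.linalg.inv(K[c])@np.array([uv[0],uv[1],1.]); return o+d*(z-o[2])/d[2]
def Rz(a): return np.array([[np.cos(a),-np.sin(a),0],[np.sin(a),np.cos(a),0],[0,0,1]])
def snap(c,name,box=None,f=1,draw=[]):
    from workcell import get_image
    a=cv2.cvtColor(get_image(c)["pixels"],cv2.COLOR_RGB2BGR)
    crop(a,name,box,f,c,draw); return a
def crop(a,name,box,f,c=None,draw=[]):
    x0,y0,x1,y1=box or (0,0,640,400)
    b=cv2.resize(a[y0:y1,x0:x1],None,fx=f,fy=f,interpolation=cv2.INTER_CUBIC)
    for poly in draw:
        p=(proj(c,poly)-[x0,y0]+.5)*f
        cv2.polylines(b,[np.int32(np.round(p)).reshape(-1,1,2)],False,(0,0,255),1)
    cv2.imwrite("pics/"+name,b)
E
python3 - <<'E'
from h import *
from scipy.optimize import least_squares
tp=lambda p:(np.array(p)/3.6+[220,110]-.5+.14)
sp=lambda p:(np.array(p)/3.7+[220,150]-.5+.14)
for p in [(360,113),(553,232),(460,380),(270,250)]: print('top',ray('top',tp(p),.108))
for p in [(160,125),(378,78),(470,145),(245,205)]: print('scene',ray('scene',sp(p),.108))
print('bench corner?',ray('top',tp((22,485)),0))
print('tape',ray('top',tp((74,428)),.024),'tin',ray('top',tp((77,312)),.056))
print('can top',ray('top',tp((757,425)),.195))
print('small',ray('top',tp((198,392)),.02))
# block outline top at .138
for p in [(372,290),(440,240),(468,275),(385,318)]: print('blk',ray('top',tp(p),.138))
E
```

```text
top [0.70396154 0.00205771 0.108     ]
top [ 0.58905544 -0.18353141  0.108     ]
top [ 0.44641998 -0.09538596  0.108     ]
top [0.56932263 0.0864786  0.108     ]
scene [0.70684602 0.00332715 0.108     ]
scene [ 0.586615  -0.1766104  0.108    ]
scene [ 0.45184762 -0.08607454  0.108     ]
scene [0.56320477 0.09367342 0.108     ]
bench corner? [0.34682648 0.33874109 0.        ]
tape [0.40290261 0.28397528 0.024     ] tin [0.51478218 0.27884468 0.056     ]
can top [ 0.40055717 -0.35637176  0.195     ]
small [0.44022352 0.16211988 0.02      ]
blk [ 0.52720654 -0.01175884  0.138     ]
blk [ 0.57511775 -0.07498608  0.138     ]
blk [ 0.5421647  -0.10132733  0.138     ]
blk [ 0.50094455 -0.02415562  0.138     ]
```

```bash
cat >> h.py <<'E'
def box(cx,cy,yaw,lx,ly,z0,z1,ox=0,oy=0):
    R=Rz(yaw); out=[]
    c=[(ox+sx*lx/2,oy+sy*ly/2) for sx,sy in((-1,-1),(1,-1),(1,1),(-1,1),(-1,-1))]
    for z in (z0,z1): out.append(np.array([R@np.array([a,b,0])+[cx,cy,z] for a,b in c]))
    return out
E
python3 - <<'E'
from h import *
from scipy.optimize import least_squares
tp=lambda p:(np.array(p)/3.6+[220,110]-.36)
sp=lambda p:(np.array(p)/3.7+[220,150]-.36)
t=np.array([tp(p) for p in [(360,113),(553,232),(460,380),(270,250)]]);s=np.array([sp(p) for p in [(160,125),(378,78),(470,145),(245,205)]])
def pts(x):
    c=[(-.086,-x[3]),(-.086,x[3]),(.08,x[3]),(.08,-x[3])]
    return np.array([Rz(x[2])@[a,b,0]+[x[0],x[1],.108] for a,b in c])
f=lambda x:np.r_[(proj('top',pts(x))-t).ravel(),(proj('scene',pts(x))-s).ravel()]
r=least_squares(f,[.575,-.043,2.57,.11]);print(r.x,np.round(r.fun,1))
x=r.x; np.save('case.npy',x[:3])
case=box(x[0],x[1],x[2],.166,.22,.1,.108,-.003)+box(x[0],x[1],x[2],.16,.22,0,.001)+box(x[0],x[1],x[2],.009,.044,.113,.117,-.113)
bl=box(.535,-.054,-.0,.056,.09,.108,.138)
a=cv2.imread('pics/top0.png');crop(a,'ot.png',(270,130,390,220),6,'top',case)
crop(cv2.imread('pics/scene0.png'),'os.png',(255,160,355,235),7,'scene',case)
E
```

```text
[ 0.57559669 -0.04444078  2.57429878  0.10851163] [ 0.4 -0.7 -0.4 -0.2 -0.7 -1.  -1.1  0.8  0.5 -0.3 -0.1 -0.7  1.5 -0.7
 -0.3 -0.8]
```

View pics/ot.png

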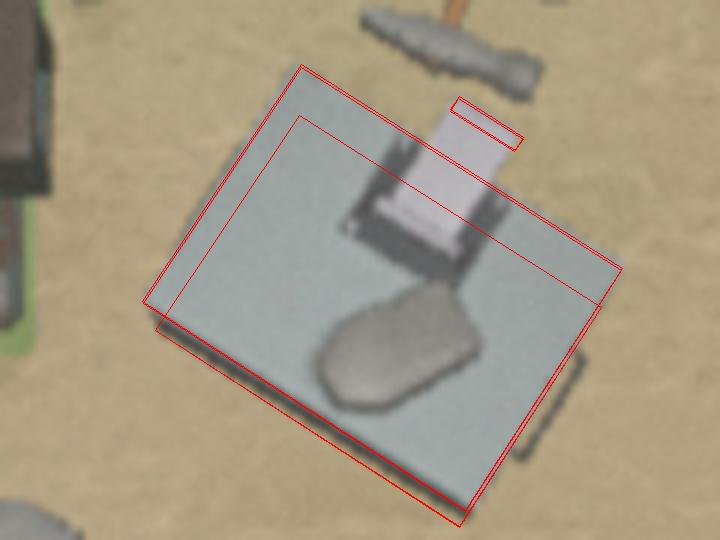

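View pics/os.png

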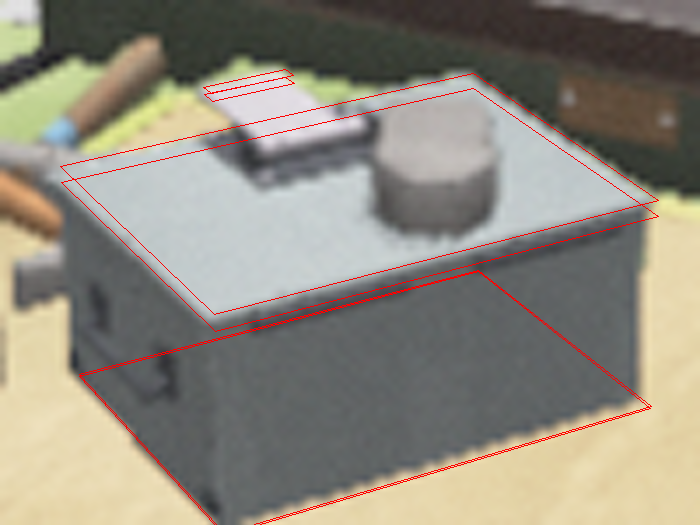

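```bash
python3 - <<'E'
from h import *
print(ray('top',(336.0,187.5),.138))
x,y,yaw=.541,-.055,.52
bl=box(x,y,yaw,.056,.09,.108,.138)
crop(cv2.imread('pics/top0.png'),'ot2.png',(310,165,370,210),10,'top',bl)
crop(cv2.imread('pics/scene0.png'),'os2.png',(290,160,350,205),10,'scene',bl)
a=np.hstack([cv2.imread('pics/ot2.png'),cv2.imread('pics/os2.png')]);cv2.imwrite('pics/o2.png',cv2.resize(a,(800,300)))
E
```

```text
[ 0.53675695 -0.05548583  0.138     ]
```

View pics/o2.png

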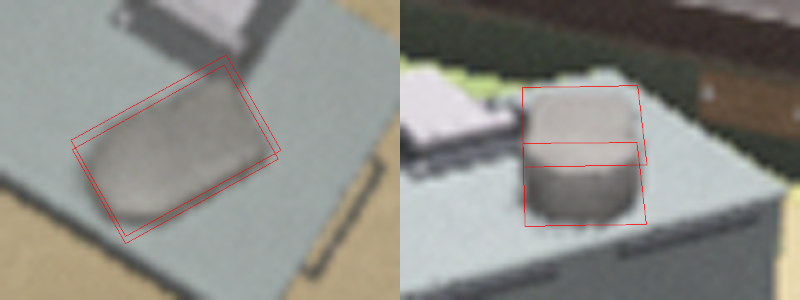

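apply_moves(
  increments=[
    [100,0,0,0.025,0,0,0],
    [100,0,0,0.025,0,0,0],
    [100,0,0,0.025,0,0,0],
    [100,0,0,0.025,0,0,0],
  ],
)

```text
time: 0.43
tool_pos: [0.1869, -0.5959, 0.3232]
tool_rot: [[-0.0, 0.954, 0.299], [0.001, 0.299, -0.954], [-1.0, 0.0, -0.001]]
contact_force: [0.5, 0.1, -0.8]
grip_width: 0.998
```

apply_moves(
  increments=[
    [100,0.0176,0.027,0,0,0,5.12],
    [100,0.0176,0.027,0,0,0,5.12],
    [100,0.0176,0.027,0,0,0,5.12],
    [100,0.0176,0.027,0,0,0,5.12],
    [100,0.0176,0.027,0,0,0,5.12],
    [100,0.0176,0.027,0,0,0,5.12],
    [100,0.0176,0.027,0,0,0,5.12],
    [100,0.0176,0.027,0,0,0,5.12],
    [100,0.0176,0.027,0,0,0,5.12],
    [100,0.0176,0.027,0,0,0,5.12],
    [100,0.0176,0.027,0,0,0,5.12],
    [100,0.0176,0.027,0,0,0,5.12],
    [100,0.0176,0.027,0,0,0,5.12],
    [100,0.0176,0.027,0,0,0,5.12],
    [100,0.0176,0.027,0,0,0,5.12],
    [100,0.0176,0.027,0,0,0,5.12],
    [100,0.0176,0.027,0,0,0,5.12],
    [100,0.0176,0.027,0,0,0,5.12],
    [100,0.0176,0.027,0,0,0,5.12],
    [100,0.0176,0.027,0,0,0,5.12],
  ],
)

```text
time: 2.1
tool_pos: [0.5394, -0.0548, 0.3224]
tool_rot: [[-0.001, -0.501, 0.865], [0.0, 0.865, 0.501], [-1.0, 0.0, -0.0]]
contact_force: [0.2, -0.1, -1.1]
grip_width: 1.001
```

apply_moves(
  increments=[
    [100,0,0,0,0,0,0],
    [100,0,0,0,0,0,0],
  ],
)

```text
time: 2.27
tool_pos: [0.5391, -0.0552, 0.3221]
tool_rot: [[-0.001, -0.499, 0.867], [-0.0, 0.867, 0.499], [-1.0, 0.001, -0.001]]
contact_force: [-0.7, -0.2, 0.7]
grip_width: 1.002
```

apply_moves(
  increments=[
    [100,0,0,-0.03,0,0,0],
    [100,0,0,-0.03,0,0,0],
    [100,0,0,-0.03,0,0,0],
    [100,0,0,-0.03,0,0,0],
    [100,0,0,-0.03,0,0,0],
    [100,0,0,-0.02,0,0,0],
    [100,0,0,0,0,0,0],
  ],
)

```text
time: 2.85
tool_pos: [0.5351, -0.0573, 0.1487]
tool_rot: [[-0.008, -0.495, 0.869], [0.001, 0.869, 0.495], [-1.0, 0.005, -0.007]]
contact_force: [-0.6, -0.7, 0.9]
grip_width: 1.001
```

```bash
python3 - <<'E'
from h import *
from workcell import *
snap('scene','s1.png',(240,60,400,240),3.3)
print(state()['joint_pos'],state()['tool_pos'])
E
```

```text
[-1.28327007e-01  3.99512662e-01  1.86792185e+00 -3.20476123e-04
  8.79218983e-01 -6.45928944e-01] [ 0.53673012 -0.05733597  0.15094085]
```

View pics/s1.png

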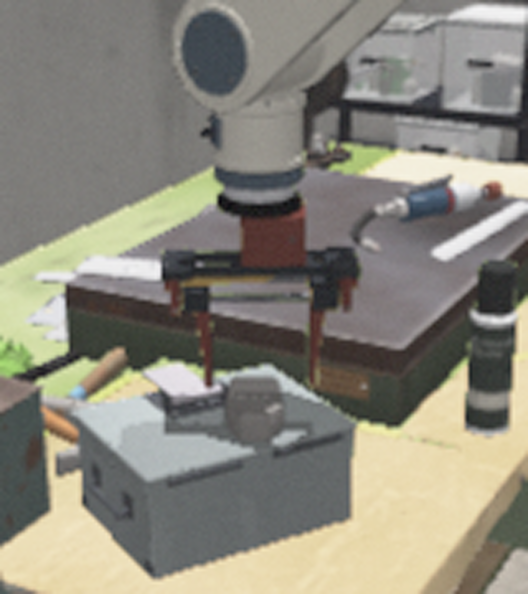

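apply_moves(
  increments=[
    [100,0.001,0.001,-0.013,0,0,0],
    [100,0.001,0.001,-0.013,0,0,0],
    [100,0,0,-0.012,0,0,0],
    [100,0,0,0,0,0,0],
    [100,0,0,0,0,0,0],
  ],
  grip_force=30,
)

```text
time: 3.32
tool_pos: [0.541, -0.0547, 0.1152]
tool_rot: [[-0.0, -0.496, 0.868], [-0.0, 0.868, 0.496], [-1.0, -0.0, -0.0]]
contact_force: [0.8, -0.4, -0.3]
grip_width: 1.001
```

apply_moves(
  increments=[
    [0,0,0,0,0,0,0],
    [0,0,0,0,0,0,0],
    [0,0,0,0,0,0,0],
    [0,0,0,0,0,0,0],
    [0,0,0,0,0,0,0],
    [0,0,0,0,0,0,0],
    [0,0,0,0,0,0,0],
    [0,0,0,0,0,0,0],
  ],
  grip_force=40,
)

```text
time: 3.98
tool_pos: [0.5407, -0.0545, 0.1149]
tool_rot: [[-0.001, -0.497, 0.868], [-0.0, 0.868, 0.497], [-1.0, 0.0, -0.001]]
contact_force: [-2.5, -0.9, 6.0]
grip_width: 0.607
```

apply_moves(
  increments=[
    [0,0,0,0,0,0,0],
    [0,0,0,0.01,0,0,0],
    [0,0,0,0.01,0,0,0],
    [0,0,0,0.01,0,0,0],
    [0,0,0,0,0,0,0],
    [0,0,0,0,0,0,0],
  ],
  grip_force=50,
)

```text
time: 4.48
tool_pos: [0.5416, -0.0544, 0.1455]
tool_rot: [[0.002, -0.497, 0.868], [-0.0, 0.868, 0.497], [-1.0, -0.001, 0.002]]
contact_force: [0.7, 0.3, -5.3]
grip_width: 0.606
```

```bash
python3 - <<'E'
from h import *
from workcell import *
snap('scene','s2.png',(260,120,360,220),6)
print(state()['contact_force'],state()['tool_pos'])
print('plate corner',ray('top',(409,207),.1),ray('top',(402,207),0))
E
```

```text
[-0.23806    -0.22568353 -6.82105547] [ 0.54105945 -0.05430045  0.14495854]
plate corner [ 0.47728886 -0.30605786  0.1       ] [ 0.48827728 -0.29726604  0.        ]
```

View pics/s2.png

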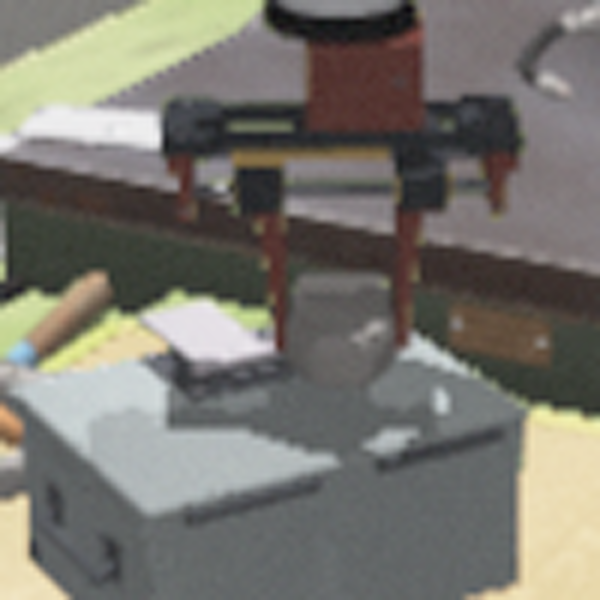

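apply_moves(
  increments=[
    [0,0,0,0.02,0,0,0],
    [0,0,0,0.02,0,0,0],
    [0,0,0,0.015,0,0,0],
    [0,-0.013,-0.0136,0,0,0,-3],
    [0,-0.013,-0.0136,0,0,0,-3],
    [0,-0.013,-0.0136,0,0,0,-3],
    [0,-0.013,-0.0136,0,0,0,-3],
    [0,-0.013,-0.0136,0,0,0,-3],
    [0,-0.013,-0.0136,0,0,0,-3],
    [0,-0.013,-0.0136,0,0,0,-3],
    [0,-0.013,-0.0136,0,0,0,-3],
    [0,-0.013,-0.0136,0,0,0,-3],
    [0,-0.013,-0.0136,0,0,0,-2.7],
    [0,0,0,-0.025,0,0,0],
    [0,0,0,-0.03,0,0,0],
    [0,0,0,-0.03,0,0,0],
    [0,0,0,-0.03,0,0,0],
    [0,0,0,-0.03,0,0,0],
    [0,0,0,-0.02,0,0,0],
    [0,0,0,0,0,0,0],
  ],
)

```text
time: 6.2
tool_pos: [0.4084, -0.1891, 0.0312]
tool_rot: [[-0.006, -0.002, 1.0], [0.003, 1.0, 0.002], [-1.0, 0.003, -0.006]]
contact_force: [-1.5, 0.4, -6.4]
grip_width: 0.605
```

```bash
python3 - <<'E'
from h import *
from workcell import *
snap('scene','s3.png',(220,80,440,260),3.3)
print(state()['contact_force'],state()['tool_pos'],state()['grip_width'])
E
```

```text
[ 0.02395437  0.26518552 -4.58111361] [ 0.40937101 -0.18955068  0.03294433] 0.605764683938373
```

View pics/s3.png

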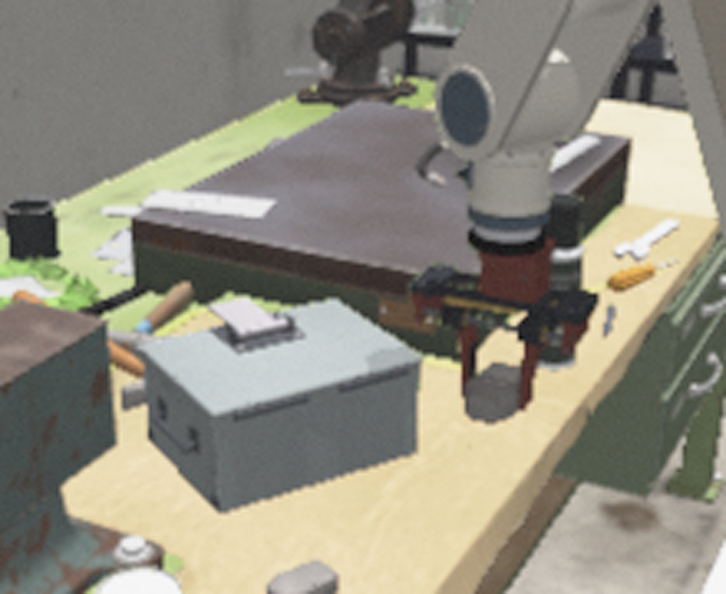

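apply_moves(
  increments=[
    [0,0,0,-0.012,0,0,0],
    [0,0,0,-0.008,0,0,0],
    [0,0,0,-0.004,0,0,0],
    [0,0,0,-0.002,0,0,0],
    [0,0,0,0,0,0,0],
    [0,0,0,0,0,0,0],
  ],
)

```text
time: 6.75
tool_pos: [0.4113, -0.1905, 0.0092]
tool_rot: [[0.001, -0.002, 1.0], [-0.0, 1.0, 0.002], [-1.0, -0.0, 0.001]]
contact_force: [0.0, -0.1, -5.7]
grip_width: 0.606
```

apply_moves(
  increments=[
    [0,0,0,-0.001,0,0,0],
    [0,0,0,-0.001,0,0,0],
    [0,0,0,0,0,0,0],
    [0,0,0,0,0,0,0],
  ],
)

```text
time: 7.08
tool_pos: [0.4113, -0.1905, 0.007]
tool_rot: [[0.001, -0.002, 1.0], [-0.0, 1.0, 0.002], [-1.0, -0.0, 0.001]]
contact_force: [-0.2, 0.7, -1.8]
grip_width: 0.606
```

Touching down (weight is off-loading). A hair lower, then release.

apply_moves(
  increments=[
    [0,0,0,-0.0005,0,0,0],
    [0,0,0,0,0,0,0],
    [65,0,0,0,0,0,0],
    [70,0,0,0,0,0,0],
    [85,0,0,0,0,0,0],
    [100,0,0,0,0,0,0],
    [100,0,0,0,0,0,0],
    [100,0,0,0,0,0,0],
    [100,0,0,0,0,0,0],
    [100,0,0,0,0,0,0],
  ],
)

```text
time: 7.92
tool_pos: [0.411, -0.1903, 0.0061]
tool_rot: [[-0.0, -0.002, 1.0], [0.0, 1.0, 0.002], [-1.0, 0.0, -0.0]]
contact_force: [-0.0, -0.7, -0.5]
grip_width: 0.995
```

apply_moves(
  increments=[
    [100,0,0,0.02,0,0,0],
    [100,0,0,0.03,0,0,0],
    [100,0,0,0.03,0,0,0],
    [100,0,0,0.03,0,0,0],
    [100,0,0,0.03,0,0,0],
    [100,0,0,0.03,0,0,0],
    [100,0,0,0.02,0,0,0],
    [100,0,0,0,0,0,0],
  ],
)

```text
time: 8.58
tool_pos: [0.4132, -0.1914, 0.2001]
tool_rot: [[0.007, -0.002, 1.0], [-0.003, 1.0, 0.002], [-1.0, -0.003, 0.007]]
contact_force: [0.2, 0.6, -0.3]
grip_width: 0.993
```

```bash
python3 - <<'E'
from h import *
from workcell import *
a=snap('scene','s4.png',(220,80,440,260),3.3)
print(state()['contact_force'],state()['tool_pos'],state()['grip_width'])
bl=box(.411,-.19,0,.056,.09,0,.03)
crop(a,'s4b.png',(320,150,420,225),7,'scene',bl)
E
```

```text
[ 0.88350813  0.30105324 -0.23776283] [ 0.41217941 -0.19096377  0.1980549 ] 1.0038011188900207
```

View pics/s4b.png

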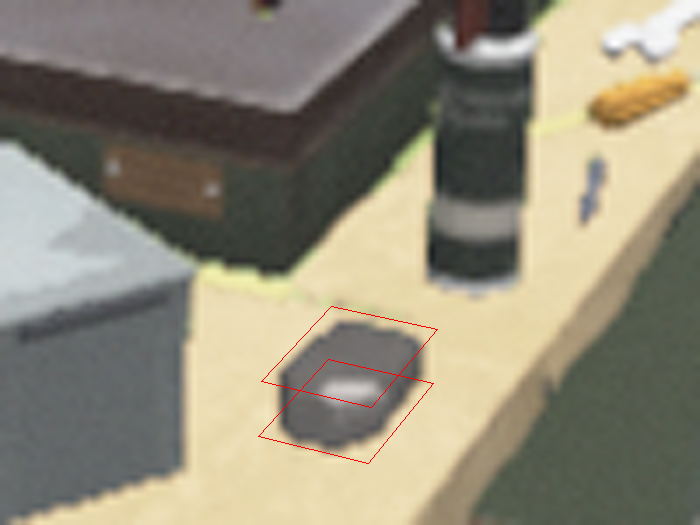

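apply_moves(
  increments=[
    [100,0,0,0.025,0,0,0],
    [100,0,0,0.025,0,0,0],
    [100,0.0259,0.0086,0,0,0,5.75],
    [100,0.0259,0.0086,0,0,0,5.75],
    [100,0.0259,0.0086,0,0,0,5.75],
    [100,0.0259,0.0086,0,0,0,5.75],
    [100,0.0259,0.0086,0,0,0,5.75],
    [100,0.0259,0.0086,0,0,0,5.75],
    [100,0.0259,0.0086,0,0,0,5.75],
    [100,0.0259,0.0086,0,0,0,5.75],
    [100,0.0259,0.0086,0,0,0,5.75],
    [100,0.0259,0.0086,0,0,0,5.75],
    [100,0,0,0,0,0,0],
    [100,0,0,-0.03,0,0,0],
    [100,0,0,-0.03,0,0,0],
    [100,0,0,-0.03,0,0,0],
    [100,0,0,-0.02,0,0,0],
    [100,0,0,0,0,0,0],
    [100,0,0,0,0,0,0],
  ],
)

```text
time: 10.22
tool_pos: [0.6681, -0.1043, 0.1338]
tool_rot: [[-0.005, -0.844, 0.536], [0.001, 0.536, 0.844], [-1.0, 0.004, -0.002]]
contact_force: [0.5, 0.1, 0.6]
grip_width: 1.002
```

```bash
python3 - <<'E'
from h import *
from workcell import *
x=np.load('case.npy')
d=box(*x,.009,.044,.108,.118,-.113)
a=snap('scene','s5.png',(220,80,380,230),4,d)
print(state()['joint_pos'],state()['tool_pos'],state()['grip_width'])
snap('top','t5.png',(270,90,400,220),4.5,d)
E
```

```text
[-1.72351690e-01  5.97329038e-01  1.55915513e+00 -3.46775778e-05
  9.86424860e-01 -1.17701889e+00] [ 0.6695439  -0.10448352  0.1357276 ] 1.003409928659294
```

View pics/s5.png

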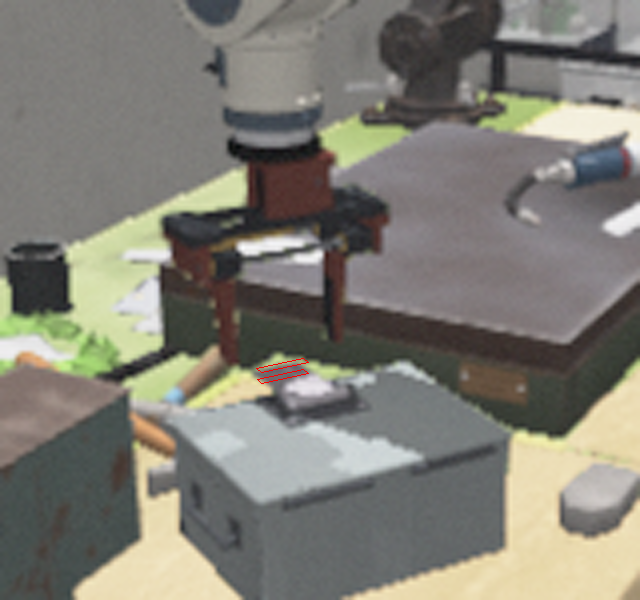

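View pics/t5.png

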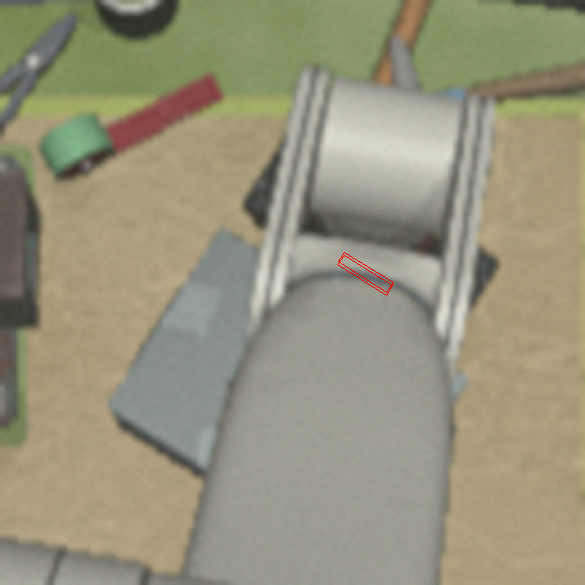

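apply_moves(
  increments=[
    [100,0.001,0,-0.02,0,0,0],
    [100,0,0,-0.012,0,0,0],
    [100,0,0,-0.01,0,0,0],
    [100,0,0,0,0,0,0],
    [100,0,0,0,0,0,0],
  ],
  grip_force=15,
)

```text
time: 10.73
tool_pos: [0.6708, -0.1044, 0.0941]
tool_rot: [[-0.001, -0.844, 0.536], [0.0, 0.536, 0.844], [-1.0, 0.001, -0.0]]
contact_force: [0.3, 0.3, 0.2]
grip_width: 1.002
```

apply_moves(
  increments=[
    [40,0,0,0,0,0,0],
    [40,0,0,0,0,0,0],
    [40,0,0,0,0,0,0],
    [40,0,0,0,0,0,0],
    [40,0,0,0,0,0,0],
    [40,0,0,0,0,0,0],
    [40,0,0,0,0,0,0],
    [40,0,0,0,0,0,0],
  ],
)

```text
time: 11.4
tool_pos: [0.6719, -0.1033, 0.0944]
tool_rot: [[0.002, -0.844, 0.536], [0.001, 0.536, 0.844], [-1.0, -0.001, 0.002]]
contact_force: [3.7, 6.0, -1.1]
grip_width: 0.498
```

```bash
python3 - <<'E'
from h import *
from workcell import *
a=snap('scene','s6.png',(240,110,340,210),6)
E
```

```text
(no output)
```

View pics/s6.png

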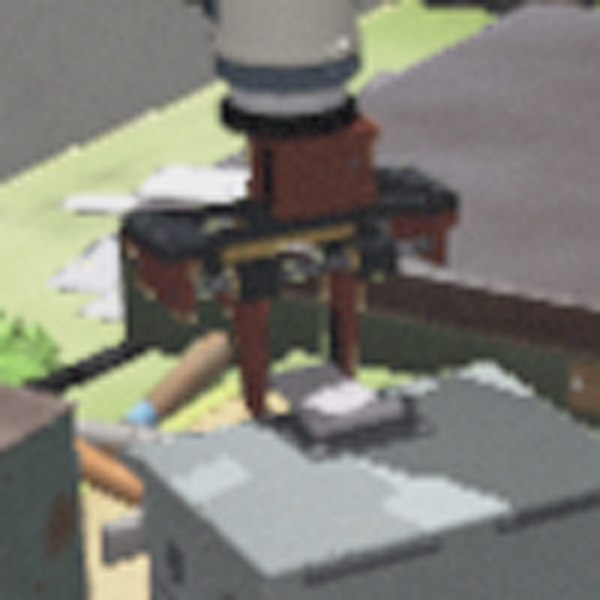

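```bash
python3 - <<'E'
import numpy as np
F=np.array([.843,-.538])
L=lambda th,ph:(lambda v:np.array([v[0]*np.cos(th)-v[1]*np.sin(th),v[0]*np.sin(th)+v[1]*np.cos(th)]))(np.array([.118+.075*np.cos(ph-.04),.016+.075*np.sin(ph-.04)]))
pts=[L(0,p) for p in np.linspace(0,.55,6)]+[L(t,.55) for t in np.linspace(0,1.75,37)[1:]]
pts=np.array(pts); W=np.c_[np.outer(pts[:,0],F),pts[:,1]]
W=np.round(W-W[0],4); 
for i,d in enumerate(np.diff(W,axis=0)): print(f"[40, {d[0]:.4f}, {d[1]:.4f}, {d[2]:.4f}, 0, 0, 0],",end=' ' if i%6!=4 else '\n')
E
```

```text
[40, -0.0001, 0.0001, 0.0082, 0, 0, 0], [40, -0.0009, 0.0005, 0.0082, 0, 0, 0], [40, -0.0016, 0.0011, 0.0080, 0, 0, 0], [40, -0.0023, 0.0015, 0.0078, 0, 0, 0], [40, -0.0031, 0.0019, 0.0074, 0, 0, 0],
[40, -0.0023, 0.0015, 0.0089, 0, 0, 0], [40, -0.0027, 0.0017, 0.0087, 0, 0, 0], [40, -0.0031, 0.0020, 0.0085, 0, 0, 0], [40, -0.0034, 0.0021, 0.0084, 0, 0, 0], [40, -0.0037, 0.0024, 0.0081, 0, 0, 0], [40, -0.0041, 0.0026, 0.0079, 0, 0, 0],
[40, -0.0044, 0.0028, 0.0077, 0, 0, 0], [40, -0.0047, 0.0030, 0.0074, 0, 0, 0], [40, -0.0050, 0.0032, 0.0072, 0, 0, 0], [40, -0.0052, 0.0034, 0.0068, 0, 0, 0], [40, -0.0056, 0.0035, 0.0066, 0, 0, 0], [40, -0.0058, 0.0037, 0.0062, 0, 0, 0],
[40, -0.0061, 0.0039, 0.0058, 0, 0, 0], [40, -0.0063, 0.0040, 0.0055, 0, 0, 0], [40, -0.0065, 0.0042, 0.0052, 0, 0, 0], [40, -0.0067, 0.0042, 0.0047, 0, 0, 0], [40, -0.0069, 0.0044, 0.0044, 0, 0, 0], [40, -0.0071, 0.0046, 0.0039, 0, 0, 0],
[40, -0.0072, 0.0046, 0.0036, 0, 0, 0], [40, -0.0073, 0.0047, 0.0031, 0, 0, 0], [40, -0.0075, 0.0047, 0.0027, 0, 0, 0], [40, -0.0076, 0.0049, 0.0023, 0, 0, 0], [40, -0.0077, 0.0049, 0.0018, 0, 0, 0], [40, -0.0077, 0.0049, 0.0014, 0, 0, 0],
[40, -0.0078, 0.0050, 0.0009, 0, 0, 0], [40, -0.0078, 0.0050, 0.0005, 0, 0, 0], [40, -0.0078, 0.0050, 0.0000, 0, 0, 0], [40, -0.0078, 0.0049, -0.0004, 0, 0, 0], [40, -0.0078, 0.0050, -0.0009, 0, 0, 0], [40, -0.0078, 0.0050, -0.0013, 0, 0, 0],
[40, -0.0076, 0.0049, -0.0018, 0, 0, 0], [40, -0.0076, 0.0048, -0.0022, 0, 0, 0], [40, -0.0075, 0.0048, -0.0026, 0, 0, 0], [40, -0.0074, 0.0047, -0.0031, 0, 0, 0], [40, -0.0073, 0.0046, -0.0035, 0, 0, 0], [40, -0.0071, 0.0045, -0.0039, 0, 0, 0],
```

apply_moves(
  increments=[
    [40,0.0005,0.001,0,0,0,0],
    [40,0.0005,0.001,0,0,0,0],
    [40,0,0,0,0,0,0],
  ],
  grip_force=25,
)

```text
time: 11.7
tool_pos: [0.672, -0.1031, 0.0942]
tool_rot: [[-0.0, -0.845, 0.535], [-0.001, 0.535, 0.845], [-1.0, -0.001, -0.001]]
contact_force: [0.9, -4.0, 1.4]
grip_width: 0.501
```

apply_moves(
  increments=[
    [40,0,0,0.008,0,0,0],
    [40,-0.001,0.0005,0.008,0,0,0],
    [40,-0.0015,0.001,0.008,0,0,0],
    [40,-0.0025,0.0015,0.008,0,0,0],
    [40,-0.003,0.002,0.0075,0,0,0],
    [40,0,0,0,0,0,0],
    [40,-0.0023,0.0015,0.009,0,0,0],
    [40,-0.0027,0.0017,0.0087,0,0,0],
    [40,-0.0031,0.002,0.0085,0,0,0],
    [40,0,0,0,0,0,0],
  ],
)

```text
time: 12.53
tool_pos: [0.6549, -0.0924, 0.1622]
tool_rot: [[-0.0, -0.845, 0.535], [-0.001, 0.535, 0.845], [-1.0, -0.0, -0.001]]
contact_force: [-3.1, -5.4, -3.2]
grip_width: 0.496
```

```bash
python3 - <<'E'
from h import *
from workcell import *
a=snap('scene','s7.png',(230,90,350,210),5)
E
```

```text
(no output)
```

View pics/s7.png

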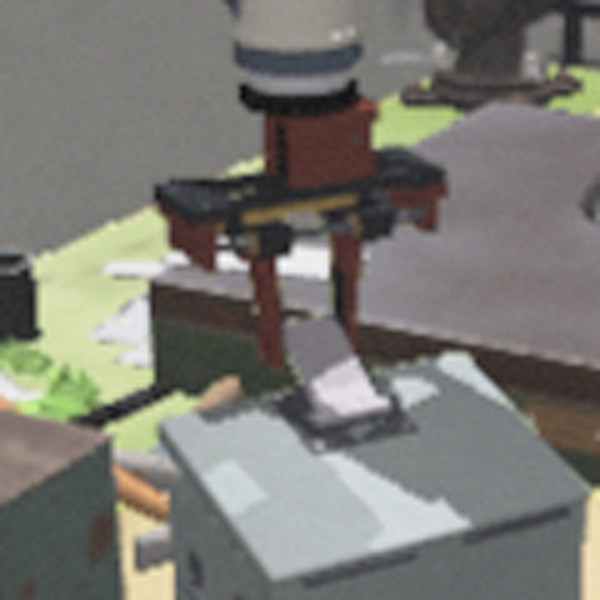

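apply_moves(
  increments=[
    [40,-0.0034,0.0021,0.0084,0,0,0],
    [40,-0.0037,0.0024,0.0081,0,0,0],
    [40,-0.0041,0.0026,0.0079,0,0,0],
    [40,-0.0044,0.0028,0.0077,0,0,0],
    [40,-0.0047,0.003,0.0074,0,0,0],
    [40,-0.005,0.0032,0.0072,0,0,0],
    [40,-0.0052,0.0034,0.0068,0,0,0],
    [40,-0.0056,0.0035,0.0066,0,0,0],
    [40,-0.0058,0.0037,0.0062,0,0,0],
    [40,-0.0061,0.0039,0.0058,0,0,0],
    [40,-0.0063,0.004,0.0055,0,0,0],
    [40,-0.0065,0.0042,0.0052,0,0,0],
    [40,-0.0067,0.0042,0.0047,0,0,0],
    [40,-0.0069,0.0044,0.0044,0,0,0],
    [40,0,0,0,0,0,0],
  ],
)

```text
time: 13.83
tool_pos: [0.5779, -0.0452, 0.2522]
tool_rot: [[-0.005, -0.845, 0.535], [-0.002, 0.535, 0.845], [-1.0, 0.003, -0.004]]
contact_force: [-5.1, -8.7, -6.5]
grip_width: 0.495
```

```bash
python3 - <<'E'
from h import *
from workcell import *
a=snap('scene','s8.png',(200,40,400,240),3)
E
```

```text
(no output)
```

View pics/s8.png

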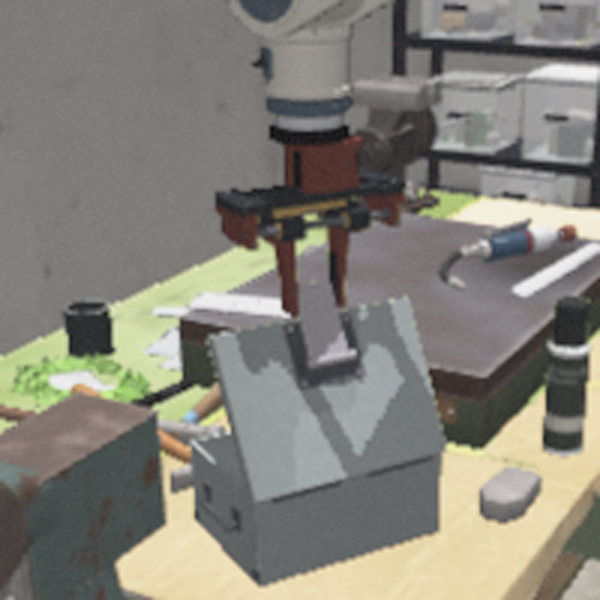

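apply_moves(
  increments=[
    [40,-0.0079,0.0034,0.0039,0,0,0],
    [40,-0.0072,0.0046,0.0036,0,0,0],
    [40,-0.0073,0.0047,0.0031,0,0,0],
    [40,-0.0075,0.0047,0.0027,0,0,0],
    [40,-0.0076,0.0049,0.0023,0,0,0],
    [40,-0.0077,0.0049,0.0018,0,0,0],
    [40,-0.0077,0.0049,0.0014,0,0,0],
    [40,-0.0078,0.005,0.0009,0,0,0],
    [40,-0.0078,0.005,0.0005,0,0,0],
    [40,-0.0078,0.005,0,0,0,0],
    [40,-0.0078,0.0049,-0.0004,0,0,0],
    [40,-0.0078,0.005,-0.0009,0,0,0],
    [40,-0.0078,0.005,-0.0013,0,0,0],
    [40,-0.0076,0.0049,-0.0018,0,0,0],
    [40,0,0,0,0,0,0],
  ],
)

```text
time: 15.13
tool_pos: [0.4699, 0.0211, 0.2671]
tool_rot: [[-0.006, -0.845, 0.535], [-0.003, 0.535, 0.845], [-1.0, 0.003, -0.006]]
contact_force: [-6.0, -13.6, -5.4]
grip_width: 0.498
```

```bash
python3 - <<'E'
from h import *
from workcell import *
a=snap('scene','s9.png',(200,40,400,240),3)
E
```

```text
(no output)
```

View pics/s9.png

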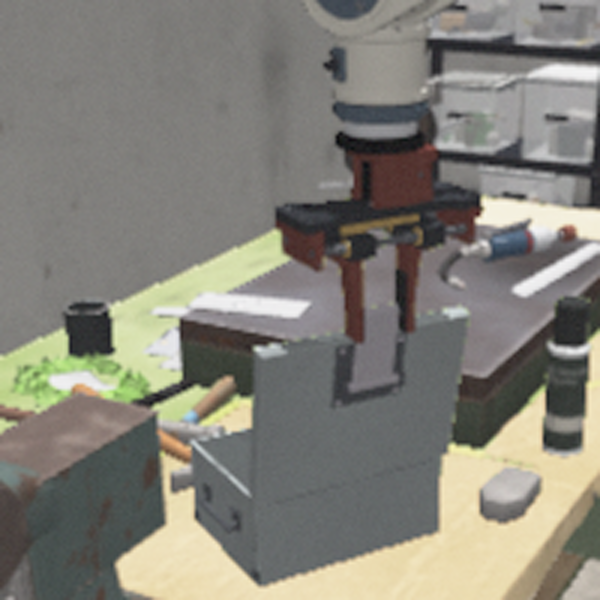

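apply_moves(
  increments=[
    [40,-0.0082,0.0035,-0.002,0,0,0],
    [40,-0.008,0.0037,-0.0024,0,0,0],
    [40,-0.0075,0.0045,-0.003,0,0,0],
    [40,-0.0075,0.0045,-0.0033,0,0,0],
    [40,-0.0073,0.0045,-0.0037,0,0,0],
    [40,-0.007,0.0044,-0.004,0,0,0],
    [40,-0.007,0.0043,-0.0044,0,0,0],
    [40,0,0,0,0,0,0],
  ],
)

```text
time: 15.85
tool_pos: [0.4202, 0.0513, 0.2447]
tool_rot: [[0.0, -0.845, 0.535], [-0.002, 0.535, 0.845], [-1.0, -0.001, -0.001]]
contact_force: [0.9, -10.2, -5.4]
grip_width: 0.493
```

```bash
python3 - <<'E'
from h import *
from workcell import *
a=snap('scene','s10.png',(200,40,400,240),3)
E
```

```text
(no output)
```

View pics/s10.png

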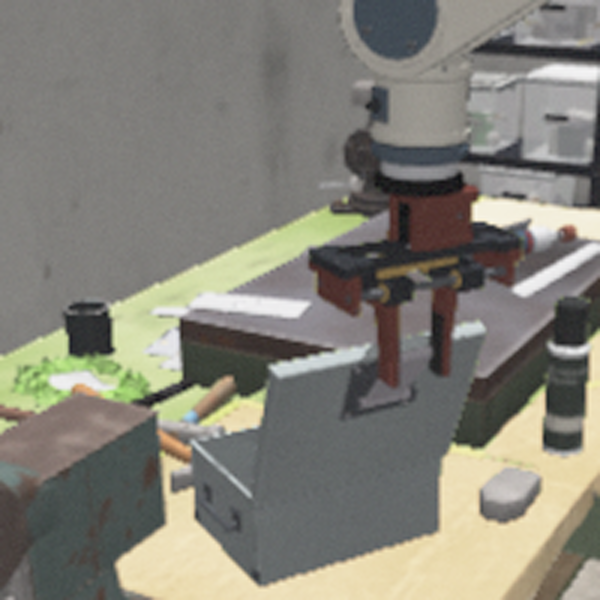

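apply_moves(
  increments=[
    [60,0,0,0,0,0,0],
    [70,0,0,0,0,0,0],
    [100,0,0,0,0,0,0],
    [100,0,0,0,0,0,0],
    [100,0,0,0,0,0,0],
    [100,0,0,0,0,0,0],
    [100,0,0,0,0,0,0],
    [100,0,0,0.02,0,0,0],
    [100,0,0,0.02,0,0,0],
    [100,0,0,0.03,0,0,0],
    [100,0,0,0.03,0,0,0],
    [100,0,0,0.03,0,0,0],
    [100,0,0,0,0,0,0],
  ],
)

```text
time: 16.98
tool_pos: [0.4243, 0.0518, 0.3804]
tool_rot: [[0.009, -0.844, 0.536], [0.001, 0.536, 0.844], [-1.0, -0.007, 0.006]]
contact_force: [1.9, -0.3, 0.7]
grip_width: 0.999
```

```bash
python3 - <<'E'
from h import *
from workcell import *
x=np.load('case.npy')
a=snap('scene','s11.png',(200,40,400,240),3)
b=snap('top','t11.png')
bl=box(.411,-.19,0,.056,.09,0,.03)
crop(b,'t11b.png',(340,190,420,250),9,'top',bl)
print(state()['joint_pos'])
E
```

```text
[ 9.36138779e-02 -5.08332391e-02  1.85949974e+00  1.20484976e-04
  1.33055414e+00 -9.11788118e-01]
```

View pics/s11.png

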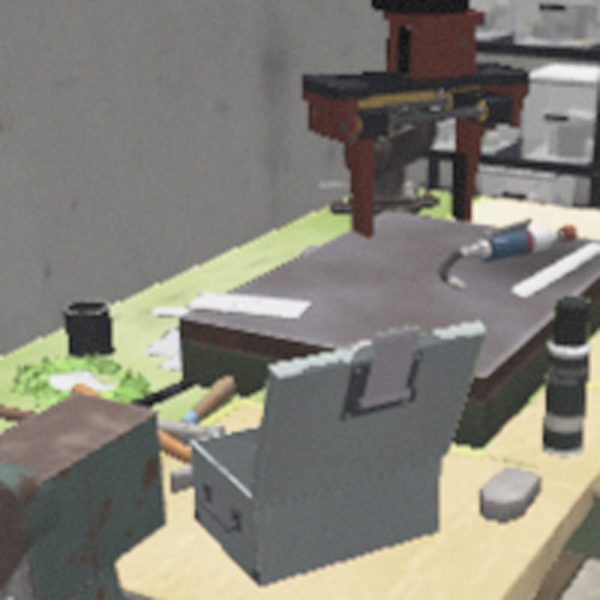

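View pics/t11.png

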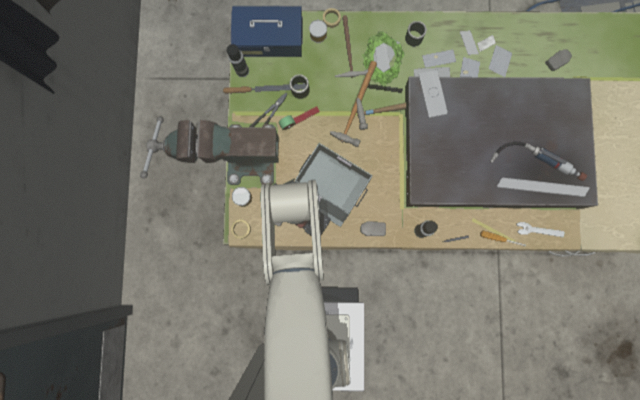

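View pics/t11b.png

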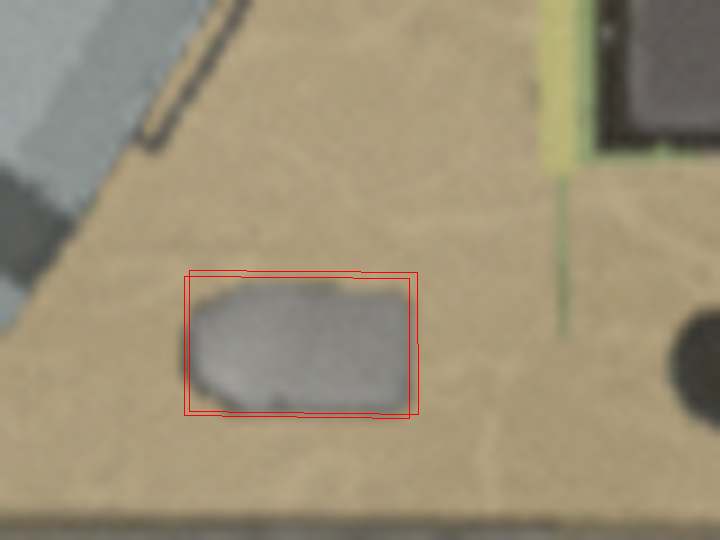

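```bash
python3 - <<'E'
from h import *
from scipy.optimize import least_squares
S=[(.4238,1.6307,.6245,.2219),(.3995,1.8679,.5398,.151),(.5973,1.5592,.6776,.1357),(-.0508,1.8595,.4274,.3804)]
f=lambda p:np.ravel([(p[0]+p[1]*np.sin(a)+p[2]*np.sin(a+b)-r,p[3]+p[1]*np.cos(a)+p[2]*np.cos(a+b)-z) for a,b,r,z in S])
r=least_squares(f,[0,.45,.45,.3]);print(r.x,r.fun.round(4))
for z in (.25,.3,.35,.4,.45): print(z,proj('scene',[[.44,-.11,z]]))
E
```

```text
[-0.02316222  0.51460234  0.4878966  -0.0172428 ] [-0.0041  0.003   0.0114 -0.0072 -0.0048  0.0029 -0.0025  0.0013]
0.25 [[355.06763554 143.9702551 ]]
0.3 [[355.7775633  127.79032065]]
0.35 [[356.51623173 110.95535845]]
0.4 [[357.28542222  93.42476952]]
0.45 [[358.08706643  75.154529  ]]
```

apply_moves(
  increments=[
    [100,-0.0012,-0.0242,0,0,0,-5.75],
    [100,-0.0012,-0.0242,0,0,0,-5.75],
    [100,-0.0012,-0.0242,0,0,0,-5.75],
    [100,-0.0012,-0.0242,0,0,0,-5.75],
    [100,-0.0012,-0.0242,0,0,0,-5.75],
    [100,-0.0012,-0.0242,0,0,0,-5.75],
    [100,-0.0012,-0.0242,0,0,0,-5.75],
    [100,-0.0012,-0.0242,0,0,0,-5.75],
    [100,-0.0012,-0.0242,0,0,0,-5.75],
    [100,-0.0012,-0.0242,0,0,0,-5.75],
    [100,0,0,-0.03,0,0,0],
    [100,0,0,-0.04,0,0,0],
    [100,0,0,-0.04,0,0,0],
    [100,0,0,-0.04,0,0,0],
    [100,0,0,-0.04,0,0,0],
    [100,0,0,-0.04,0,0,0],
    [100,0,0,-0.03,0,0,0],
    [100,0,0,-0.02,0,0,0],
    [100,0,0,0,0,0,0],
    [100,0,0,0,0,0,0],
  ],
)

```text
time: 18.75
tool_pos: [0.4079, -0.1896, 0.0932]
tool_rot: [[-0.005, -0.002, 1.0], [0.002, 1.0, 0.002], [-1.0, 0.002, -0.005]]
contact_force: [-0.3, -0.1, 0.1]
grip_width: 1.0
```

apply_moves(
  increments=[
    [100,0.001,0,-0.03,0,0,0],
    [100,0.001,0,-0.03,0,0,0],
    [100,0,0,-0.016,0,0,0],
    [100,0,0,-0.006,0,0,0],
    [100,0,0,0,0,0,0],
    [100,0,0,0,0,0,0],
    [100,0,0,0,0,0,0],
  ],
  grip_force=50,
)

```text
time: 19.33
tool_pos: [0.4127, -0.191, 0.0142]
tool_rot: [[0.002, -0.002, 1.0], [-0.001, 1.0, 0.002], [-1.0, -0.001, 0.002]]
contact_force: [-0.2, -0.4, 0.3]
grip_width: 1.0
```

apply_moves(
  increments=[
    [100,-0.001,0,-0.006,0,0,0],
    [100,0,0,0,0,0,0],
    [0,0,0,0,0,0,0],
    [0,0,0,0,0,0,0],
    [0,0,0,0,0,0,0],
    [0,0,0,0,0,0,0],
    [0,0,0,0,0,0,0],
    [0,0,0,0,0,0,0],
    [0,0,0,0,0,0,0],
    [0,0,0,0,0,0,0],
  ],
)

```text
time: 20.17
tool_pos: [0.4109, -0.1905, 0.0069]
tool_rot: [[0.0, -0.002, 1.0], [-0.0, 1.0, 0.002], [-1.0, -0.0, 0.0]]
contact_force: [1.7, 0.5, 1.1]
grip_width: 0.604
```

apply_moves(
  increments=[
    [0,0,0,0.01,0,0,0],
    [0,0,0,0.02,0,0,0],
    [0,0,0,0.02,0,0,0],
    [0,0,0,0,0,0,0],
    [0,0,0,0,0,0,0],
  ],
)

```text
time: 20.58
tool_pos: [0.411, -0.1906, 0.0574]
tool_rot: [[0.002, -0.002, 1.0], [-0.001, 1.0, 0.002], [-1.0, -0.001, 0.002]]
contact_force: [0.0, 0.7, -5.7]
grip_width: 0.606
```

```bash
python3 - <<'E'
from h import *
from workcell import *
a=snap('scene','s12.png',(320,100,440,220),5)
E
```

```text
(no output)
```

View pics/s12.png

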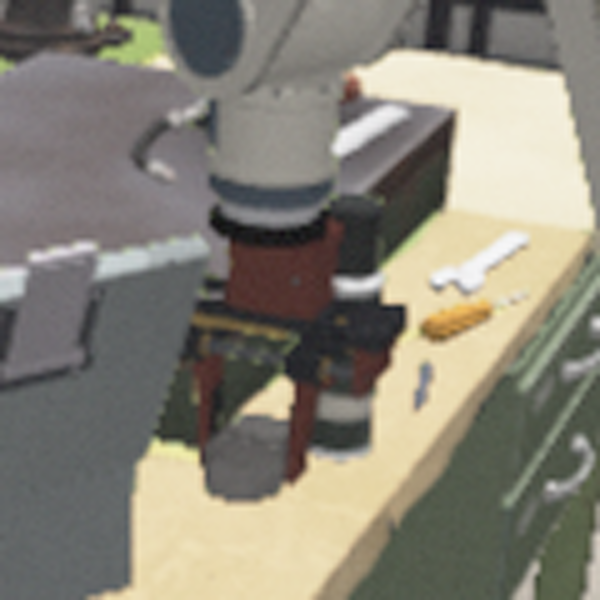

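apply_moves(
  increments=[
    [0,0,0,0.02,0,0,0],
    [0,0,0,0.03,0,0,0],
    [0,0,0,0.03,0,0,0],
    [0,0,0,0.03,0,0,0],
    [0,0,0,0.03,0,0,0],
    [0,0,0,0.03,0,0,0],
    [0,0,0,0.03,0,0,0],
    [0,0,0,0.03,0,0,0],
    [0,0,0,0.02,0,0,0],
    [0,0.0165,0.0146,0,0,0,5.75],
    [0,0.0165,0.0146,0,0,0,5.75],
    [0,0.0165,0.0146,0,0,0,5.75],
    [0,0.0165,0.0146,0,0,0,5.75],
    [0,0.0165,0.0146,0,0,0,5.75],
    [0,0.0165,0.0146,0,0,0,5.75],
    [0,0.0165,0.0146,0,0,0,5.75],
    [0,0.0165,0.0146,0,0,0,5.75],
    [0,0.0165,0.0146,0,0,0,5.75],
    [0,0.0165,0.0146,0,0,0,5.75],
  ],
)

```text
time: 22.22
tool_pos: [0.5753, -0.0435, 0.304]
tool_rot: [[-0.004, -0.847, 0.531], [0.0, 0.531, 0.847], [-1.0, 0.004, -0.002]]
contact_force: [0.1, -0.2, -5.8]
grip_width: 0.604
```

apply_moves(
  increments=[
    [0,0,0,0,0,0,0],
    [0,0,0,-0.02,0,0,0],
    [0,0,0,-0.03,0,0,0],
    [0,0,0,-0.03,0,0,0],
    [0,0,0,-0.03,0,0,0],
    [0,0,0,-0.03,0,0,0],
    [0,0,0,-0.02,0,0,0],
    [0,0,0,0,0,0,0],
    [0,0,0,0,0,0,0],
  ],
)

```text
time: 22.97
tool_pos: [0.5739, -0.0445, 0.1446]
tool_rot: [[-0.005, -0.844, 0.536], [0.0, 0.536, 0.844], [-1.0, 0.005, -0.002]]
contact_force: [1.1, 0.9, -6.4]
grip_width: 0.605
```

```bash
python3 - <<'E'
from h import *
from workcell import *
a=snap('scene','s13.png',(200,40,400,240),3)
a=snap('top','t13.png',(270,130,400,250),4.5)
a=np.hstack([cv2.resize(cv2.imread('pics/s13.png'),(400,400)),cv2.resize(cv2.imread('pics/t13.png'),(400,400))]);cv2.imwrite('pics/c13.png',a)
print(state()['tool_pos'])
E
```

```text
[ 0.57626778 -0.04464341  0.14747583]
```

View pics/c13.png

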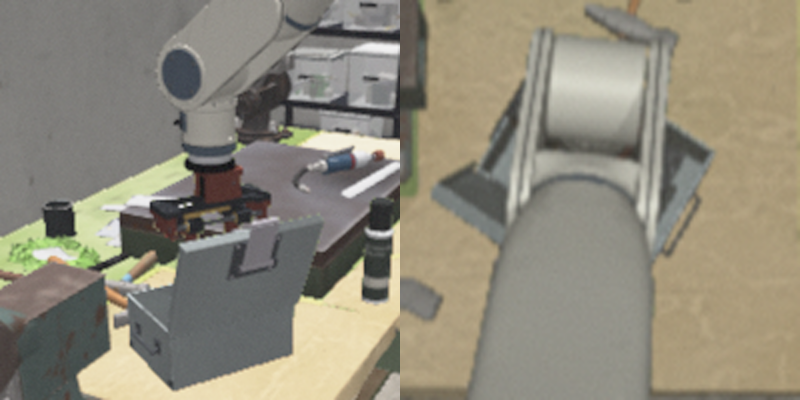

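apply_moves(
  increments=[
    [0,0,0,-0.02,0,0,0],
    [0,0,0,-0.02,0,0,0],
    [0,0,0,-0.02,0,0,0],
    [0,0,0,0,0,0,0],
  ],
)

```text
time: 23.4
tool_pos: [0.5744, -0.0444, 0.0853]
tool_rot: [[-0.003, -0.844, 0.536], [0.0, 0.536, 0.844], [-1.0, 0.003, -0.001]]
contact_force: [-1.1, 0.2, -5.6]
grip_width: 0.608
```

apply_moves(
  increments=[
    [0,0,0,-0.02,0,0,0],
    [0,0,0,-0.02,0,0,0],
    [0,0,0,-0.012,0,0,0],
    [0,0,0,0,0,0,0],
    [0,0,0,0,0,0,0],
    [0,0,0,0,0,0,0],
  ],
)

```text
time: 23.9
tool_pos: [0.5768, -0.0446, 0.0363]
tool_rot: [[0.002, -0.844, 0.536], [-0.0, 0.536, 0.844], [-1.0, -0.002, 0.001]]
contact_force: [0.3, -0.7, -5.6]
grip_width: 0.601
```

apply_moves(
  increments=[
    [0,0,0,-0.01,0,0,0],
    [0,0,0,-0.008,0,0,0],
    [0,0,0,-0.003,0,0,0],
    [0,0,0,0,0,0,0],
    [0,0,0,0,0,0,0],
    [0,0,0,0,0,0,0],
  ],
)

```text
time: 24.4
tool_pos: [0.5757, -0.0444, 0.0137]
tool_rot: [[-0.0, -0.844, 0.536], [-0.0, 0.536, 0.844], [-1.0, 0.0, -0.0]]
contact_force: [0.6, -0.5, -5.8]
grip_width: 0.606
```

apply_moves(
  increments=[
    [0,0,0,-0.001,0,0,0],
    [0,0,0,-0.001,0,0,0],
    [0,0,0,0,0,0,0],
    [0,0,0,0,0,0,0],
    [0,0,0,0,0,0,0],
  ],
)

```text
time: 24.82
tool_pos: [0.5759, -0.0444, 0.0119]
tool_rot: [[0.001, -0.844, 0.536], [-0.0, 0.536, 0.844], [-1.0, -0.0, 0.0]]
contact_force: [0.8, 0.2, -5.9]
grip_width: 0.605
```

apply_moves(
  increments=[
    [0,0,0,-0.001,0,0,0],
    [0,0,0,-0.0005,0,0,0],
    [0,0,0,0,0,0,0],
    [0,0,0,0,0,0,0],
    [0,0,0,0,0,0,0],
  ],
)

```text
time: 25.23
tool_pos: [0.576, -0.0445, 0.0118]
tool_rot: [[0.001, -0.844, 0.536], [-0.0, 0.536, 0.844], [-1.0, -0.001, 0.0]]
contact_force: [-4.0, 1.1, 11.8]
grip_width: 0.604
```

apply_moves(
  increments=[
    [0,0,0,0.0007,0,0,0],
    [0,0,0,0,0,0,0],
    [65,0,0,0,0,0,0],
    [70,0,0,0,0,0,0],
    [85,0,0,0,0,0,0],
    [100,0,0,0,0,0,0],
    [100,0,0,0,0,0,0],
    [100,0,0,0,0,0,0],
    [100,0,0,0,0,0,0],
    [100,0,0,0,0,0,0],
  ],
)

```text
time: 26.07
tool_pos: [0.5757, -0.0445, 0.0109]
tool_rot: [[-0.0, -0.844, 0.536], [0.0, 0.536, 0.844], [-1.0, 0.0, -0.0]]
contact_force: [0.2, -0.1, -0.6]
grip_width: 0.996
```

apply_moves(
  increments=[
    [100,0,0,0.015,0,0,0],
    [100,0,0,0.025,0,0,0],
    [100,0,0,0.03,0,0,0],
    [100,0,0,0.03,0,0,0],
    [100,0,0,0.03,0,0,0],
    [100,0,0,0.03,0,0,0],
    [100,0,0,0.03,0,0,0],
    [100,0,0,0.03,0,0,0],
    [100,0,0,0.03,0,0,0],
    [100,0,0,0.03,0,0,0],
    [100,0,0,0.03,0,0,0],
    [100,0,0,0,0,0,0],
  ],
)

```text
time: 27.07
tool_pos: [0.5785, -0.0447, 0.3275]
tool_rot: [[0.01, -0.844, 0.536], [-0.001, 0.536, 0.844], [-1.0, -0.009, 0.005]]
contact_force: [0.5, 0.1, 0.4]
grip_width: 0.998
```

apply_moves(
  increments=[
    [100,0,-0.03,0,0,0,0],
    [100,0,-0.03,0,0,0,0],
    [100,0,-0.03,0,0,0,0],
    [100,0,-0.03,0,0,0,0],
    [100,0,-0.03,0,0,0,0],
    [100,0,-0.03,0,0,0,0],
    [100,0,-0.03,0,0,0,0],
    [100,0,0,0,0,0,0],
    [100,0,0,0,0,0,0],
  ],
)

```text
time: 27.82
tool_pos: [0.5751, -0.2555, 0.32]
tool_rot: [[-0.001, -0.843, 0.538], [0.001, 0.538, 0.843], [-1.0, 0.001, 0.0]]
contact_force: [-0.5, -0.4, 0.3]
grip_width: 1.005
```

```bash
python3 - <<'E'
from h import *
from workcell import *
x=np.load('case.npy')
bl=box(.576,-.0445,1.0035,.056,.09,.005,.035)
a=snap('scene','s14.png',(200,90,420,300),2.5)
b=snap('top','t14.png',(220,110,440,250),3.6)
crop(b,'t14b.png',(295,140,375,220),7,'top',bl)
print(state()['tool_pos'],state()['contact_force'])
E
```

```text
[ 0.57537482 -0.25371151  0.32031029] [-0.88069654  0.41646534  0.53374243]
```

View pics/s14.png

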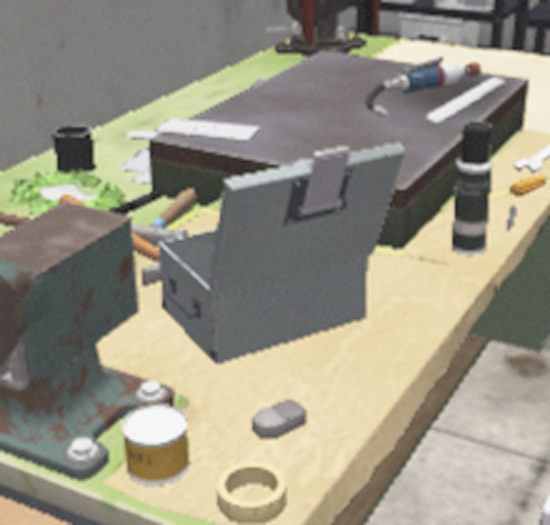

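View pics/t14.png

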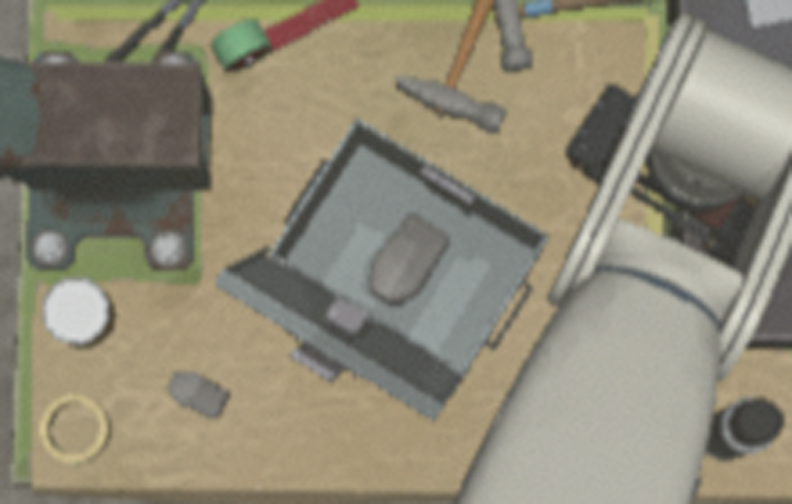

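View pics/t14b.png

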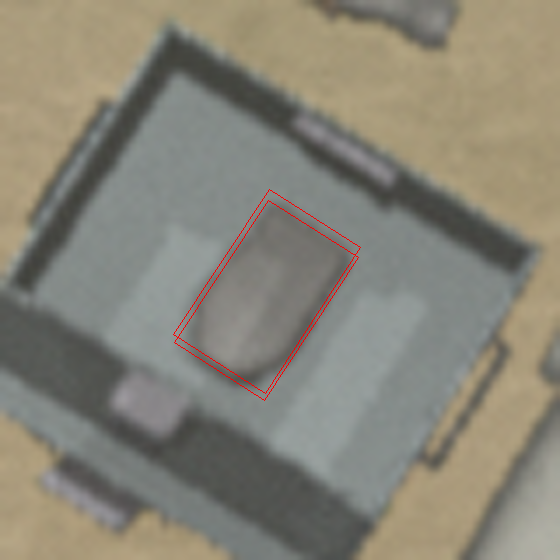

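The block lies flat at the middle of the case floor, the lid is back on its stop, and the can, tin and tape are where they were. The arm is clear, so I'm handing in.

```bash
python3 -c "
from workcell import *
print(job_done())"
```

```text
the job is handed in; nothing more can be done
None
```

I finished the job and handed it in at about 28 s of the 70 s allowed; no verdict was reported.

**What I did:**
- **Block off the lid:** I moved the larger dolly block from the shut lid to the bench and let it go there.
- **Lid opened:** I pinched the paddle lip across its width, lifted it to its stop, and swung the lid back past upright until it rested on its stop.
- **Block stowed:** I picked the block up again and lowered it onto the case floor until the force reading showed contact. Then I let go and moved the arm clear.

**Last checks:**
- **Block:** In the top image its outline matches a flat block at the middle of the case floor to within a few mm. The TCP height at contact (11.8 mm) matched the expected 12 mm.
- **Lid:** Both images show it leaning back past upright, and it stayed there after release. I judged this by eye and did not measure the angle.
- **Bystanders:** The can, tin and tape look unmoved. The force reading is about zero.

**What disagreed:**
- **Case yaw:** I measured about 2.57 rad, not the stated 0.85 to 1.45. The front faces away from the robot and to the right. I relied on the images, and the paddle and hinge were where they showed them.
- **Block width:** The gripper read 53 mm across the 56 mm side. I put this down to the block's rounded sides, and the grip held.
- **Lid swing:** A sideways force of up to about 15 N built up, from a small path error. I corrected for it on the way, but about 10 N remained at the end of the swing.

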